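# Hang the slotted cell frame on its pin to drip dry

### The job

Take the rinsed metal frame plate that has the open slot in its side out of the draining rack and hang it on the headed pin over the orange drip tray: slide the slot sideways over the pin, feel for the slot's blind end, then, still holding it, lower the plate gently until the pin sits at the top of the slot's upward pocket, and let go so that it hangs straight and still. Do not force the plate against the pin or the stand (keep contact under about 15 N), and leave the other plate, which has only a closed round hole, and everything else where it is.

Things in the scene. Friction and masses are not known exactly. Their poses are not given: they have to be found in the camera images.
- slot_plate: Plate to hang: bare aluminium frame, 0.14 to 0.28 kg, 8 mm thick (own x), 100 wide (own y), 155 tall (own z, up). Origin: middle of its lower edge. Body z 0 to 108 with a window 60 wide, z 20 to 62; J-shaped slot above the window (points slot_mouth, slot_pocket), grip tab on top (point tab). Starts standing in either groove of the rack.
- tab (a point): Centre of slot_plate's grip tab, at plate (0, 0, 137) mm; axes as the plate's. The tab is 40 mm wide (plate y -20 to 20), 8 mm thick, z 108 to 155; the plate's 100 mm wide shoulders lie at z 108.
- slot_mouth (a point): Middle of the slot's open mouth in slot_plate's side edge, at plate (0, -50, 86.5) mm; axes as the plate's. A level channel 13 mm high (plate z 80 to 93) runs from here along plate +y to a blind end at plate y = +6 mm. The mouth is flared to 23 mm high over its first 8 mm.
- slot_pocket (a point): Top of the slot's pocket, at plate (0, 0, 102) mm; axes as the plate's. The pocket, plate y -6 to +6, goes up from the channel's blind end (channel roof at z 93) to z 102. Hung, the top of the 8 mm pin bears here, so from sliding height in the channel the plate comes down 9 to 14 mm.
- hole_plate: The other frame plate in the rack, same outline, tab and window, but with a closed 12 mm round hole and no slot. Stays where it is. Origin: middle of its lower edge, axes as slot_plate.
- rack: Fixed grey plastic draining rack, 150 x 130 mm, 42 mm high. Origin: centre of its underside. Two grooves along own y, 10 mm wide, at own x = -35 and +35 mm, floor at z = 12 mm, closed by end stops; the plates stand upright in them, axes parallel to the rack's.
- hanger: Fixed drip stand: orange tray 220 x 240 mm, walls 40 mm high, black grating at 33 mm; a dark steel post at own (-10, 0) mm with a cross rail (120 mm along own y, front face at own x = -2 mm, top at z = 165) carrying a clamped steel pin (see rail_end). Origin: centre of the tray's underside. Own +x, the way the pin points, is roughly away from the robot.
- rail_end (a point): Hanger (20, 50, 155) mm, near the rail's +y end; axes as hanger's. Pin: level along own x, axis at this height, 8 mm thick, 20 mm free length (hanger x 10 to 30) between clamp block (24 wide, top 13 mm above axis) and 20 mm head, too big for the slot. Set by hand, then rigid, 20 to 80 mm from here towards own -y, NOT measured: feel or see it. Hung plate's origin: 98 mm below.
- wash_bottle: Bystander: white bottle 64 mm wide, 150 mm tall. Origin: underside.
- spanner: Bystander: steel open-ended wrench lying flat. Origin: underside.
- beaker: Bystander: glass beaker 76 mm wide, 90 mm tall. Origin: underside.
- gauge: Bystander: round steel gauge body, 66 mm wide, 26 mm high. Origin: underside.
- fitting: Bystander: brass fitting 24 mm wide, 32 mm tall. Origin: underside.
- collar: Bystander: steel collar 36 mm wide, 14 mm high, on the drip tray's grating. Origin: underside.
- cap: Bystander: blue screw cap 44 mm wide, 18 mm high, on the grating. Origin: underside.
There are look-alikes about, which are no part of the job. There is more than one size of the rack; the job needs the smaller. Leave any pink look-alike of the slot_plate alone.

How it is judged:
By the outcome, as a careful person would: the job done as asked, in the order asked, and still so for the second after the job is handed in, with the robot touching nothing.
It also fails if it takes over 48 s, if anything falls off the work surface, if the arm or the gripper's body presses on something with over 40 N, if the wrist force passes 120 N, or if a joint passes its speed limit or range.

### The arm

A 6-joint arm with a two-finger parallel gripper is mounted at the origin on the work surface. World frame = base frame: x ahead of the robot, y to its left, z up, the work surface at z = 0. Lengths are in m, angles in rad, forces in N, time in s.
With the tool pointing down it reaches from about 0.375 to 0.9 m from the base axis. Payload 3.1 kg.
Tool frame: the origin (TCP) lies between the finger pads; the fingertips stand manip.finger_overhang ahead of it and the grasp point (between the pads) lies 5 mm behind it (manip.finger_overhang is the distance from the TCP to the fingertips, in m); z points along the fingers, y is the line along which they close (so a half turn about z gives the same grasp; the last joint's range is limited). The gripper opens to 85 mm and grips with 20 to 120 N. Pads are 22 mm wide; open, the fingers measure 114 mm over their backs; the gripper's body (76 mm by 85 mm) begins 54 mm behind the grasp point. The pads swing forward as they close: fully open they stand 13 mm farther back than shut.
Start: joints at [1.147, 0.527, 1.433, -0, 1.181, -0.178], TCP at [0.152, 0.606, 0.245] pointing down, gripper open.
Joint ranges: [-3.08, 3.08], [-0.75, 2.2], [0.22, 2.44], [-1.43, 4.57], [0, 2.65], [-2.85, 2.85]. Speed limits (rad/s): [2.79, 2.79, 3.14, 3.14, 3.14, 3.14].

### API

Orientations are given as a unit quaternion [x, y, z, w].
In Python, from station import manip gives the robot as it stands.
- The arm moves only by the tool drive_tool, never from a script. Its argument "plan" is a list of rows, each a list of 7 numbers: the shift along the tool's x, y, z in m, then the turn, a rotation vector about the tool's x, y, z in degrees, then the opening, from -1 (shut) to 1 (fully open). In form: [[x, y, z, wx, wy, wz, gripper], ...]. A call has 1 to 10 rows; each row shifts and turns the commanded pose from where the row before left it, along the tool's axes as they then stand; what a row does not reach is not made up. A row lasts 1/10 s, in which the tool goes at most 50 mm and 8.59 degrees, less where a joint would pass 70% of its speed; a pose out of reach is approached as far as the arm can. A call is refused whole if a number of a shift passes 0.05 or a number of a turn 8.59, either way. A call with a gripper value outside its range is refused whole. The fingers move at their own pace and stop on an object; "newtons" is the grip in N (left out, the last holds). Time passes only in rows, so rows that do not move let the fingers close. It gives the time, the measured TCP pose, the force, the opening and the grip force at its end, in the units of the state.
- manip.sense(): the state, without advancing time (a new reading comes with each control period).
- manip.snapshot(name): name is "scene" or "top" or "wrist"; returns a dict with "image" (400x640x3 uint8, red, green, blue), "z_map" (400x640 float32, m along the optical axis (not along the pixel's ray), 0 where there is no reading), "fov_y" (degrees; the focal length in pixels is half the picture's height over the tangent of half this angle, whatever the lens; pixels are square), "cx", "cy" (the principal point, pixels), "extrinsics" (4x4, takes a point from camera to world coordinates); the wrist camera has in their place "mount" (4x4, takes a point from camera to tool coordinates, whose origin is the TCP and whose axes are the flange's). Camera axes: x right, y up, looking along -z (the intrinsics and any distortion apply to the point x, -y, -z); pixel columns grow to the right and rows downward; lengths in m; the calibration is good to about 2 mm. A picture is of the moment at which its call begins: read the wrist's pose just before it.
- manip.sign_off(): hands the job in; it is judged then, once.
The state is a dict: "t": time; "q": joint angles; "qd": joint speeds; "tau": joint torques, N m; "tcp_pos": TCP position; "tool_rot": TCP orientation; "force": force on the tool from outside, world axes, zero at the start; "ft_torque": the same for the moment, N m; "finger_gap": opening from 0.0 (shut) to 1.0 (fully open); "gripper_force": force on a finger pad.
Only numpy, scipy, OpenCV 4.12 (cv2) and the standard library are available. Lean on these libraries where they do the work, as an engineer would, in place of code of your own. Each camera call takes 0.05 s, during which the arm holds its last target. There are 200 camera calls.

## Working session

There is one attempt and no reset: what is moved stays moved. The work goes in short steps, Python scripts to look and compute and a tool call to move; the robot and the scene stay as the last step left them, time stands still between calls to the robot, and variables do not carry over. Pictures are saved under pics/ and viewed, at most 10 in all, crops included, and the job is handed in when it is done.

Besides the shell and the picture viewer there is one more tool, called as name([rows], argument=value, ...), one row to a line, values as JSON. drive_tool: Moves the arm, as the interface text tells. Its arguments: {"type":"object","properties":{"plan":{"type":"array"},"newtons":{"type":"number"}},"required":["plan"]}

```bash
mkdir -p pics; ls; cat > h.py <<'E'
import numpy as np,cv2,pickle
from station import manip
from scipy.spatial.transform import Rotation as R
def snap(n,f):
    s=manip.sense(); d=manip.snapshot(n); d=dict(d)
    if 'mount' in d:
        T=np.eye(4);T[:3,:3]=R.from_quat(s['tool_rot']).as_matrix();T[:3,3]=s['tcp_pos'];d['extrinsics']=T@np.array(d['mount'])
    pickle.dump(d,open(f'pics/{f}.pkl','wb'));cv2.imwrite(f'pics/{f}.png',d['image'][:,:,::-1]);return d
def load(f): return pickle.load(open(f'pics/{f}.pkl','rb'))
def F(d): return 200/np.tan(np.radians(d['fov_y'])/2)
def px2w(d,u,v,z=None):
    if z is None: z=d['z_map'][int(round(v)),int(round(u))]
    f=F(d);p=np.array([(u-d['cx'])/f*z,-(v-d['cy'])/f*z,-z,1]);return (np.array(d['extrinsics'])@p)[:3]
def w2px(d,p):
    c=np.linalg.inv(np.array(d['extrinsics']))@np.r_[p,1];f=F(d);return np.array([d['cx']+f*c[0]/-c[2],d['cy']-f*c[1]/-c[2]])
def cloud(d):
    z=d['z_map'];v,u=np.mgrid[:400,:640];f=F(d)
    P=np.stack([(u-d['cx'])/f*z,-(v-d['cy'])/f*z,-z,np.ones_like(z)],-1)@np.array(d['extrinsics']).T
    P=P[...,:3];P[z==0]=np.nan;return P
E
python3 - <<'E'
from h import *
a=snap('scene','s0');b=snap('top','t0');w=snap('wrist','w0')
for d in (a,b,w): print({k:v for k,v in d.items() if k not in('image','z_map')})
s=manip.sense();print(s, manip.finger_overhang)
cv2.imwrite('pics/st.png',cv2.resize(np.vstack([a['image'],b['image']])[:,:,::-1],(480,600)))
E
```

```text
pics
{'fov_y': 45.21683323806506, 'cx': 327.2146139158818, 'cy': 206.39382197838566, 'extrinsics': array([[-0.51737539, -0.5463921 ,  0.65861854,  1.35973099],
       [ 0.85564883, -0.34262002,  0.38791313,  0.58819264],
       [ 0.01370323,  0.76424289,  0.64478293,  0.93864427],
       [ 0.        ,  0.        ,  0.        ,  1.        ]])}
{'fov_y': 49.614753972946225, 'cx': 321.6458709614354, 'cy': 199.268609852245, 'extrinsics': array([[ 0.02510584,  0.99714427, -0.07122498,  0.44634696],
       [-0.99968185,  0.02486891, -0.00421154,  0.09092097],
       [-0.00242822,  0.07130805,  0.99745139,  1.24207534],
       [ 0.        ,  0.        ,  0.        ,  1.        ]])}
{'fov_y': 60.461579362901, 'cx': 316.49112949494275, 'cy': 201.2165330472563, 'mount': array([[-6.76706578e-05,  9.50225982e-01,  3.11561516e-01,
         7.95742245e-02],
       [ 9.99999527e-01, -2.38032008e-04,  9.43167911e-04,
         3.10925715e-04],
       [ 9.70384268e-04,  3.11561433e-01, -9.50225516e-01,
        -1.28219700e-01],
       [ 0.00000000e+00,  0.00000000e+00,  0.00000000e+00,
         1.0000
[... 257 characters left out ...]
 1.        ]])}
{'t': 0.15, 'q': array([ 1.14649039e+00,  5.28280042e-01,  1.43364143e+00, -2.61435669e-05,
        1.18140698e+00, -1.78565459e-01]), 'qd': array([ 0.00018086, -0.00141373, -0.00280086, -0.00030119,  0.00152628,
        0.00258567]), 'tau': array([ 7.55608817e-04, -4.42741442e+01, -1.78275543e+01, -2.61804707e-04,
        5.63265159e-03, -1.34258991e-05]), 'tcp_pos': array([0.15183611, 0.60571342, 0.24453092]), 'tool_rot': array([ 1.22556325e-01,  9.92461180e-01, -8.32355488e-04, -2.46127922e-04]), 'force': array([-0.70642599, -0.25074476,  0.46443014]), 'ft_torque': array([ 0.0134469 ,  0.01730299, -0.02497068]), 'gripper_force': 0.0, 'finger_gap': 0.9969913059230542} 0.014
```

View pics/s0.png

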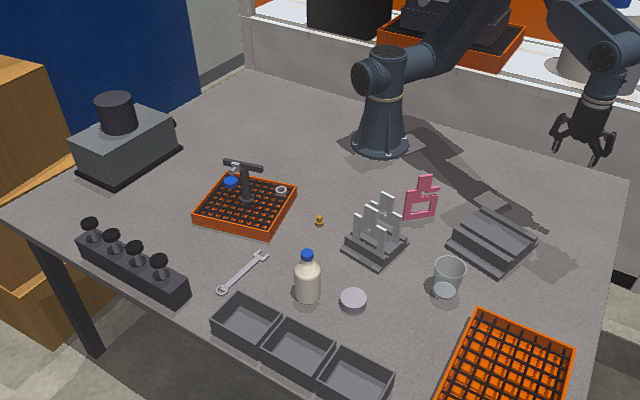

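View pics/t0.png

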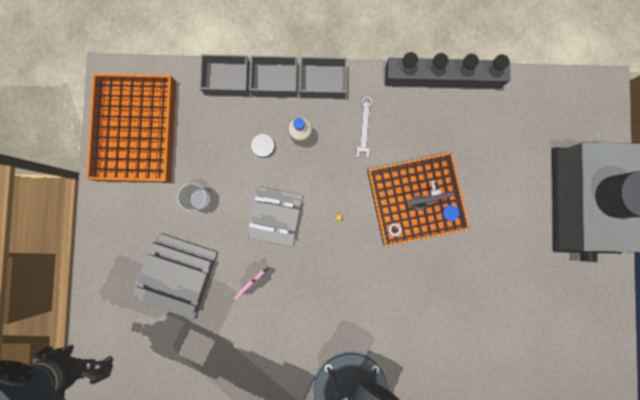

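The scene view shows the small rack with two standing plates at about (376,235). The pink look-alike is at (421,198), the larger empty rack at (492,240), and the hanger at (245,195). In the top view the rack is at (275,215) and the hanger at (417,200). The candidates for the slot plate are the two rack plates, scene (368,225) and (388,215), and the pink one. I rule out the pink one, and a close crop will decide between the other two.

```bash
python3 - <<'E'
from h import *
a=load('s0');b=load('t0')
def c(d,u,v,w=66,h=50): return cv2.resize(d['image'][v-h:v+h,u-w:u+w,::-1],(400,300),interpolation=cv2.INTER_CUBIC)
cv2.imwrite('pics/c0.png',np.vstack([np.hstack([c(a,380,228),c(a,245,190)]),np.hstack([c(b,275,215),c(b,417,200)])]))
P=cloud(a);Q=cloud(b)
for n,C in(('s',P),('t',Q)):
    m=(C[...,2]>.05)&(C[...,2]<.3)
    for nm,(x0,x1,y0,y1) in {'rack':(.3,.6,.05,.35),'hang':(.3,.62,-.32,-.02)}.items():
        k=m&(C[...,0]>x0)&(C[...,0]<x1)&(C[...,1]>y0)&(C[...,1]<y1)
        q=C[k];print(n,nm,len(q),q.min(0),q.max(0)) if len(q) else print(n,nm,0)
for u,v in((275,188),(300,195),(293,246),(249,238),(370,170),(453,154),(467,229),(386,245)): print(u,v,px2w(b,u,v).round(3))
E
```

```text
s rack 1906 [0.30004788 0.16884339 0.05001757] [0.53221645 0.28778242 0.17063569]
s hang 691 [ 0.44496739 -0.28080634  0.05002988] [ 0.58164391 -0.0951487   0.1719532 ]
t rack 408 [0.30040067 0.17139365 0.05349519] [0.52826136 0.28330691 0.17177018]
t hang 544 [ 0.4437393  -0.27931344  0.05000992] [ 0.5762566  -0.09115795  0.17362245]
275 188 [ 0.564  0.232 -0.   ]
300 195 [0.545 0.158 0.016]
293 246 [0.399 0.175 0.001]
249 238 [0.419 0.299 0.012]
370 170 [ 0.618 -0.037  0.04 ]
453 154 [ 0.675 -0.28   0.003]
467 229 [ 0.46  -0.308  0.041]
386 245 [ 0.41  -0.085  0.04 ]
```

View pics/c0.png

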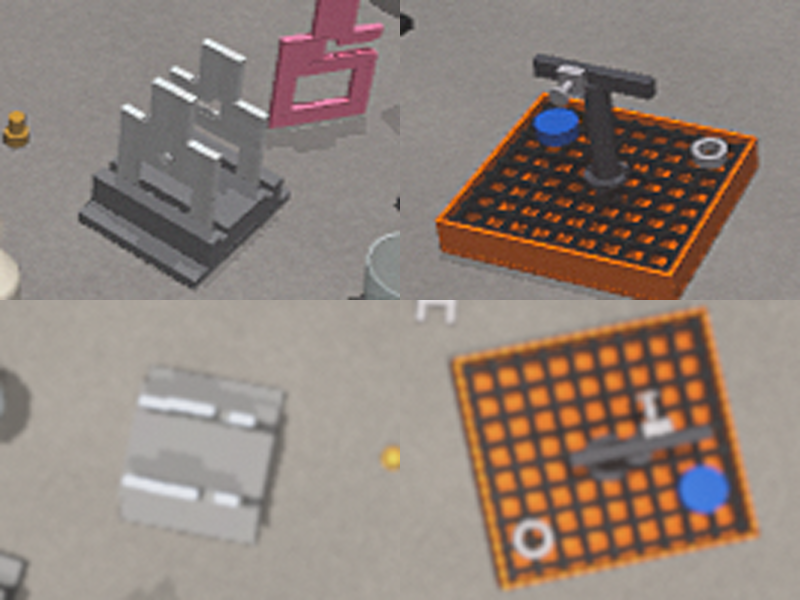

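The front and back plates show up in the scene crop, and the pin with its clamp is right of the post in the top crop at (652,400). I still need to decide which plate has the slot, so I'll zoom in and fit the poses at the same time.

```bash
python3 - <<'E'
from h import *
a=load('s0');b=load('t0')
c=a['image'][190:250,340:412,::-1]
cv2.imwrite('pics/c1.png',cv2.resize(c,None,fx=10,fy=10,interpolation=cv2.INTER_LANCZOS4))
for n,d in(('s',a),('t',b)):
    P=cloud(d)
    x,y,z=P[...,0],P[...,1],P[...,2]
    rk=(x>.36)&(x<.6)&(y>.1)&(y<.32)&(z<.2)
    def fit(q,l):
        if len(q)<8: print(n,l,len(q));return
        c=cv2.fitLine(q[:,:2].astype(np.float32),cv2.DIST_HUBER,0,.01,.01).ravel();ang=np.degrees(np.arctan2(c[1],c[0]))
        t=(q[:,:2]-c[2:])@c[:2]
        print(n,l,len(q),'dir',ang.round(1),'ends',(c[2:]+c[:2]*np.percentile(t,2)).round(4),(c[2:]+c[:2]*np.percentile(t,98)).round(4),'z',np.percentile(q[:,2],[10,50,95]).round(4))
    for lab,xm in(('near',x<.475),('far',x>=.475)):
        fit(P[rk&(z>.15)&xm],lab+' tabtop')
        fit(P[rk&(z>.065)&(z<.13)&xm],lab+' body')
    hg=(x>.38)&(x<.66)&(y>-.3)&(y<-.04)
    fit(P[hg&(z>.155)&(z<.2)],'rail')
    q=P[hg&(z>.12)&(z<.2)]; im=d['image'][hg&(z>.12)&(z<.2)].mean(1)
    qb=q[im>110]; fit(qb,'bright pin/clamp'); print(np.c_[qb,].round(3)[::3].tolist())
E
```

```text
s near tabtop 101 dir 82.6 ends [0.448  0.2127] [0.4529 0.2507] z [0.153  0.1622 0.1683]
s near body 445 dir 80.4 ends [0.4427 0.1866] [0.4586 0.28  ] z [0.0783 0.1048 0.1258]
s far tabtop 115 dir 81.2 ends [0.5163 0.1991] [0.5224 0.2385] z [0.1522 0.1618 0.1681]
s far body 576 dir 80.5 ends [0.512  0.1713] [0.528  0.2675] z [0.0761 0.0997 0.1241]
s rail 263 dir -72.4 ends [ 0.5206 -0.1193] [ 0.5549 -0.2275] z [0.1572 0.1633 0.1679]
s bright pin/clamp 42 dir 30.7 ends [ 0.5384 -0.197 ] [ 0.5755 -0.175 ] z [0.1562 0.1654 0.1689]
[[0.541, -0.203, 0.165], [0.547, -0.198, 0.167], [0.543, -0.19, 0.167], [0.552, -0.197, 0.167], [0.553, -0.185, 0.172], [0.544, -0.182, 0.168], [0.551, -0.187, 0.167], [0.547, -0.18, 0.167], [0.556, -0.184, 0.16], [0.558, -0.186, 0.158], [0.575, -0.182, 0.166], [0.563, -0.182, 0.158], [0.571, -0.178, 0.162], [0.55, -0.18, 0.145]]
t near tabtop 59 dir 81.1 ends [0.445  0.2128] [0.451  0.2516] z [0.1642 0.1675 0.1706]
t near body 82 dir 80.5 ends [0.4402 0.1833] [0.4564 0.2802] z [0.0894 0.1199 0.1244]
t far tabtop 57 dir 80.7 ends [0.5136 0.2012] [0.5198 0.239 
[... 573 characters left out ...]
84, 0.159], [0.554, -0.182, 0.156], [0.553, -0.187, 0.167], [0.554, -0.195, 0.164], [0.551, -0.179, 0.168], [0.55, -0.185, 0.172], [0.551, -0.193, 0.17], [0.548, -0.176, 0.169], [0.548, -0.185, 0.164], [0.548, -0.191, 0.168], [0.549, -0.199, 0.167], [0.546, -0.182, 0.166], [0.546, -0.189, 0.166], [0.546, -0.195, 0.172], [0.543, -0.179, 0.169], [0.543, -0.187, 0.167], [0.543, -0.193, 0.17], [0.544, -0.201, 0.167], [0.541, -0.179, 0.166], [0.541, -0.187, 0.166], [0.541, -0.194, 0.166], [0.538, -0.182, 0.166], [0.54, -0.231, 0.161], [0.527, -0.147, 0.167], [0.524, -0.132, 0.167], [0.525, -0.14, 0.164], [0.522, -0.125, 0.166], [0.522, -0.133, 0.161], [0.522, -0.14, 0.163], [0.52, -0.128, 0.163]]
```

View pics/c1.png

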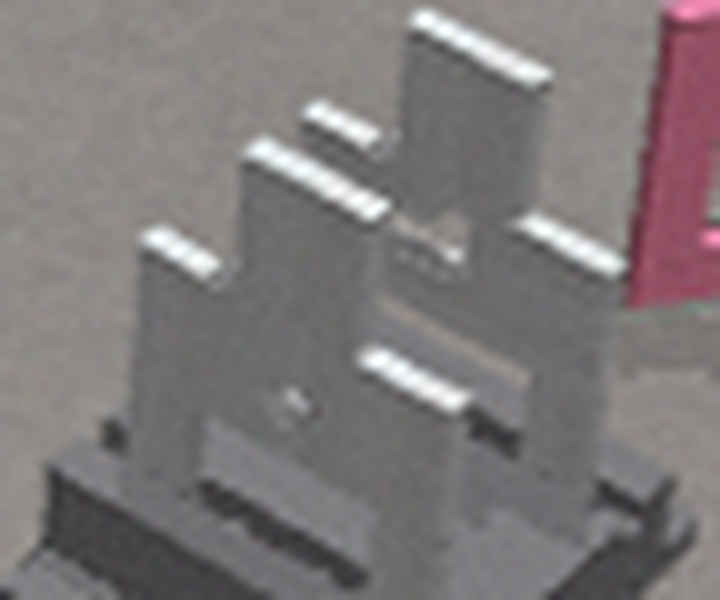

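The enlarged crop shows the near plate (crop (295,400)) with a round hole, so that is hole_plate. The plate behind it has a slot from about (395,215) to (465,260), opening to world -y, so it is slot_plate. Its tab is near world (0.449, 0.232), top at z 0.167, yaw about -9.5°. I'll move above it.

drive_tool([
  [-0.038,-0.029,0,0,0,0,0.2],
  [-0.038,-0.029,0,0,0,0,0.2],
  [-0.038,-0.029,0,0,0,0,0.2],
  [-0.038,-0.029,0,0,0,0,0.2],
  [-0.038,-0.029,0,0,0,0,0.2],
  [-0.038,-0.029,0,0,0,0,0.2],
  [-0.038,-0.029,0,0,0,0,0.2],
  [-0.038,-0.029,0,0,0,0,0.2],
  [-0.038,-0.029,0,0,0,0,0.2],
  [-0.038,-0.029,0,0,0,0,0.2],
])

```text
t: 1.15
tcp_pos: [0.4508, 0.2307, 0.2453]
tool_rot: [0.123, 0.992, 0.0, -0.0]
force: [0.4, 0.7, 0.0]
finger_gap: 0.597
gripper_force: 0.0
```

drive_tool([
  [0,0,0,0,0,8.5,0.2],
  [0,0,0,0,0,8.5,0.2],
  [0,0,0,0,0,8.5,0.2],
  [0,0,0,0,0,8.5,0.2],
  [0,0,0,0,0,8.5,0.2],
  [0,0,0,0,0,8.5,0.2],
  [0,0,0,0,0,8.5,0.2],
  [0,0,0,0,0,8.5,0.2],
  [0,0,0,0,0,8.5,0.2],
  [0,0,0,0,0,8.5,0.2],
])

```text
t: 2.15
tcp_pos: [0.4498, 0.2324, 0.2451]
tool_rot: [0.763, 0.647, -0.0, -0.0]
force: [0.0, 0.2, -0.2]
finger_gap: 0.596
gripper_force: 0.0
```

drive_tool([
  [0,0,0,0,0,0,0.2],
  [0,0,0,0,0,0,0.2],
])

```text
t: 2.35
tcp_pos: [0.4499, 0.2324, 0.2452]
tool_rot: [0.76, 0.65, -0.0, -0.0]
force: [-0.7, -0.6, -0.3]
finger_gap: 0.6
gripper_force: 0.0
```

```bash
cat >> h.py <<'E'
def fitl(q,l):
    c=cv2.fitLine(q[:,:2].astype(np.float32),cv2.DIST_HUBER,0,.01,.01).ravel();t=(q[:,:2]-c[2:])@c[:2]
    e=[c[2:]+c[:2]*np.percentile(t,p) for p in(1,99)]
    print(l,len(q),'dir',np.degrees(np.arctan2(c[1],c[0])).round(1),'ends',e[0].round(4),e[1].round(4),'mid',((e[0]+e[1])/2).round(4),'z',np.percentile(q[:,2],[5,50,95]).round(4))
def state():
    s=manip.sense();M=R.from_quat(s['tool_rot']).as_matrix()
    print('t',round(s['t'],2),'tcp',s['tcp_pos'].round(4),'ty ang',np.degrees(np.arctan2(M[1,1],M[0,1])).round(2),'tz',M[:,2].round(4),'F',s['force'].round(2),'T',s['ft_torque'].round(3),'gap',round(s['finger_gap'],3),'grip',round(s['gripper_force'],1));return s,M
E
python3 - <<'E'
from h import *
state();d=snap('wrist','w1');P=cloud(d);x,y,z=np.moveaxis(P,-1,0)
for l,a,b in(('near',.42,.478),('far',.485,.56)):
    k=(x>a)&(x<b)&(y>.15)&(y<.3)
    m=k&(z>.162)&(z<.175)
    if m.sum()>20: fitl(P[m],l+' tab')
    m=k&(z>.114)&(z<.126)
    if m.sum()>20: fitl(P[m],l+' shoulder')
E
```

```text
t 2.35 tcp [0.4499 0.2324 0.2452] ty ang -8.91 tz [-4.e-04 -1.e-04 -1.e+00] F [-0.69 -0.61 -0.29] T [0.057 0.017 0.01 ] gap 0.6 grip 0.0
near tab 715 dir 80.7 ends [0.4436 0.2115] [0.45   0.2502] mid [0.4468 0.2308] z [0.1655 0.1667 0.1678]
near shoulder 524 dir 80.4 ends [0.4385 0.1813] [0.4551 0.2795] mid [0.4468 0.2304] z [0.1185 0.1197 0.1212]
far tab 868 dir 80.5 ends [0.5119 0.1993] [0.5185 0.2385] mid [0.5152 0.2189] z [0.1632 0.1666 0.1676]
far shoulder 1042 dir 79.9 ends [0.5052 0.1703] [0.5225 0.2681] mid [0.5138 0.2192] z [0.1153 0.1196 0.1231]
```

View pics/w1.png

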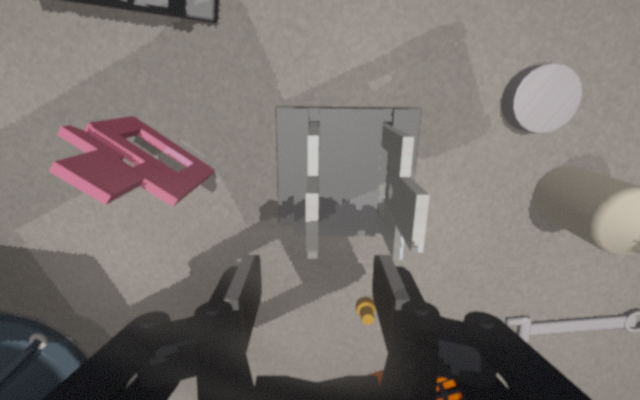

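The wrist view shows the slot plate's edge centred between the fingers at (313,180) and the hole plate at (410,190). The wrist fit puts the tab at (0.447, 0.231), top z 0.1667, dir 80.6°. I'll descend and grip.

drive_tool([
  [-0.002,-0.0025,0.02,0,0,0.6,0.2],
  [0,0,0.03,0,0,0,0.2],
  [0,0,0.03,0,0,0,0.2],
  [0,0,0.021,0,0,0,0.2],
  [0,0,0,0,0,0,0.2],
  [0,0,0,0,0,0,0.2],
])

```text
t: 3.0
tcp_pos: [0.4474, 0.2309, 0.1444]
tool_rot: [0.764, 0.645, -0.0, -0.0]
force: [0.1, 0.4, 0.2]
finger_gap: 0.604
gripper_force: 0.0
```

drive_tool([
  [0,0,0,0,0,0,-0.5],
  [0,0,0,0,0,0,-0.85],
  [0,0,0,0,0,0,-1],
  [0,0,0,0,0,0,-1],
  [0,0,0,0,0,0,-1],
  [0,0,0,0,0,0,-1],
], newtons=40)

```text
t: 3.6
tcp_pos: [0.4476, 0.2311, 0.1454]
tool_rot: [0.764, 0.645, 0.001, 0.0]
force: [-1.5, -0.6, 5.9]
finger_gap: 0.086
gripper_force: 40.4
```

drive_tool([
  [0,0,-0.005,0,0,0,-1],
  [0,0,-0.01,0,0,0,-1],
  [0,0,-0.02,0,0,0,-1],
  [0,0,-0.025,0,0,0,-1],
  [0,0,-0.02,0,0,0,-1],
  [0,0,0,0,0,0,-1],
  [0,0,0,0,0,0,-1],
])

```text
t: 4.3
tcp_pos: [0.4471, 0.2308, 0.2244]
tool_rot: [0.764, 0.645, 0.0, 0.0]
force: [-0.4, -0.2, -1.8]
finger_gap: 0.087
gripper_force: 39.3
```

```bash
python3 - <<'E'
from h import *
s,M=state();d=snap('wrist','w2');P=cloud(d);x,y,z=np.moveaxis(P,-1,0)
k=(abs(x-s['tcp_pos'][0])<.03)&(abs(y-s['tcp_pos'][1])<.07)
m=k&(z>.19)&(z<.21);
if m.sum()>20: fitl(P[m],'shoulder')
# hanger from top camera: tray rim and rail
b=snap('top','t1');snap('scene','s1');P=cloud(b);x,y,z=np.moveaxis(P,-1,0)
k=(x>.36)&(x<.7)&(y>-.34)&(y<0)
m=k&(z>.028)&(z<.046);r=cv2.minAreaRect(P[m][:,:2].astype(np.float32)*1000);print('tray',r,m.sum())
a=load('s0');C=np.vstack([cloud(a).reshape(-1,3)]);m=(C[:,0]>.36)&(C[:,0]<.7)&(C[:,1]>-.34)&(C[:,1]<0)&(C[:,2]>.028)&(C[:,2]<.046);print('tray s',cv2.minAreaRect(C[m][:,:2].astype(np.float32)*1000))
E
```

```text
t 4.3 tcp [0.4471 0.2308 0.2244] ty ang -9.69 tz [ 5.e-04  1.e-04 -1.e+00] F [-0.42 -0.17 -1.77] T [-0.013  0.011 -0.032] gap 0.087 grip 39.3
shoulder 1262 dir 80.2 ends [0.4505 0.2493] [0.4557 0.2793] mid [0.4531 0.2643] z [0.1975 0.1987 0.2056]
tray ((540.3953247070312, -173.09690856933594), (220.45880126953125, 240.91282653808594), 13.26051139831543) 3773
tray s ((539.870361328125, -174.54852294921875), (227.5404815673828, 245.3217315673828), 13.108975410461426)
```

drive_tool([
  [-0.03,0,0,0,0,0,-1],
  [-0.05,0,0,0,0,0,-1],
  [-0.05,0,0,0,0,0,-1],
  [-0.03,0,0,0,0,-4,-1],
  [0,0,0,0,0,-7,-1],
  [0,0,0,0,0,-7,-1],
  [0,0,0,0,0,-4.9,-1],
  [0,0.025,0,0,0,0,-1],
  [0,0.03,0,0,0,0,-1],
  [0,0.025,0,0,0,0,-1],
])

```text
t: 5.45
tcp_pos: [0.4991, 0.0916, 0.2233]
tool_rot: [0.621, 0.784, -0.0, -0.0]
force: [0.8, -0.6, -2.3]
finger_gap: 0.088
gripper_force: 39.4
```

drive_tool([
  [-0.03,0,0,0,0,0,-1],
  [-0.04,0,0,0,0,0,-1],
  [-0.045,0,0,0,0,0,-1],
  [-0.045,0,0,0,0,0,-1],
  [-0.03,0,0,0,0,0,-1],
  [0,0,0,0,0,0,-1],
  [0,0,0,0,0,0,-1],
])

```text
t: 6.15
tcp_pos: [0.5408, -0.0938, 0.2229]
tool_rot: [0.622, 0.783, -0.0, -0.002]
force: [-0.3, 0.5, -2.2]
finger_gap: 0.086
gripper_force: 39.7
```

```bash
python3 - <<'E'
from h import *
H=R.from_euler('z',13.2,degrees=True).as_matrix();O=np.array([.5402,-.1735,0])
s,M=state();print('tcp in hanger',((s['tcp_pos']-O)@H).round(4))
for n in('wrist','top','scene'):
    d=snap(n,n[0]+'3');C=cloud(d);h=(C-O)@H
    im=d['image'].astype(int).mean(2)
    for l,lim,ths in(('head',(.025,.045,-.06,.03,.13,.19),None),('pin',(.012,.028,-.06,.03,.14,.164),None),('clamptop',(-.001,.009,-.06,.03,.1665,.173),None),('rail',(-.022,-.003,-.09,.07,.16,.17),None),('plateedge',(-.03,.06,.02,.2,.19,.205),None)):
        m=np.all([(h[...,i]>lim[2*i])&(h[...,i]<lim[2*i+1]) for i in range(3)],0);q=h[m]
        if len(q)>4: print(n,l,len(q),'x',np.percentile(q[:,0],[3,50,97]).round(4),'y',np.percentile(q[:,1],[3,50,97]).round(4),'z',np.percentile(q[:,2],[3,50,97]).round(4))
t=load('t3')['image'][150:250,360:480];sc=load('s3')['image'][140:240,180:300];w=load('w3')['image']
cv2.imwrite('pics/c3.png',np.vstack([np.hstack([cv2.resize(t,(320,267),interpolation=2),cv2.resize(sc,(320,267),interpolation=2)]),cv2.resize(w,(640,333))[:, :]])[:,:,::-1][:600])
cv2.imwrite('pics/c3.png',np.vstack([np.hstack([cv2.resize(t,(300,250),interpolation=2),cv2.resize(sc,(300,250),interpolation=2)]),cv2.resize(w[0:360],(600,337))])[:,:,::-1])
E
```

```text
t 6.15 tcp [ 0.5408 -0.0938  0.2229] ty ang 13.1 tz [-0.003   0.0017 -1.    ] F [-0.3   0.47 -2.17] T [0.058 0.046 0.016] gap 0.086 grip 39.7
tcp in hanger [0.0188 0.0774 0.2229]
wrist head 88 x [0.0262 0.0283 0.0294] y [-0.0213 -0.0149 -0.0095] z [0.1537 0.1589 0.1648]
wrist pin 38 x [0.0262 0.0269 0.0277] y [-0.0199 -0.0149 -0.0127] z [0.1533 0.1576 0.1595]
wrist clamptop 13 x [0.0077 0.0078 0.0084] y [-0.0279 -0.0253 -0.0204] z [0.1666 0.1671 0.1675]
wrist rail 543 x [-0.0151 -0.0112 -0.0049] y [0.0321 0.0498 0.0582] z [0.1611 0.1646 0.1658]
wrist plateedge 1209 x [0.0154 0.0191 0.0229] y [0.0964 0.1118 0.1264] z [0.1952 0.1973 0.2023]
top rail 15 x [-0.0138 -0.0127 -0.0102] y [0.0027 0.0121 0.031 ] z [0.1611 0.164  0.1679]
top plateedge 31 x [0.0168 0.021  0.0244] y [0.1091 0.1199 0.1296] z [0.1921 0.1977 0.2016]
scene head 37 x [0.0286 0.0313 0.0375] y [-0.0258 -0.0167 -0.0073] z [0.1454 0.1566 0.1636]
scene pin 18 x [0.0124 0.0196 0.0254] y [-0.0174 -0.0126  0.0298] z [0.1417 0.1563 0.1613]
scene clamptop 15 x [0.0017 0.0048 0.0088] y [-0.0254 -0.0148 -0.0054] z [0.1667 0.1691 0.1709]
scene rail 64 x [-0.0153 -0.0079 -0.0038] y [-0.058  -0.0249  0.0115] z [0.161  0.1642 0.1677]
scene plateedge 153 x [0.0156 0.0228 0.0263] y [0.0323 0.0809 0.1259] z [0.1906 0.1967 0.2038]
```

View pics/c3.png

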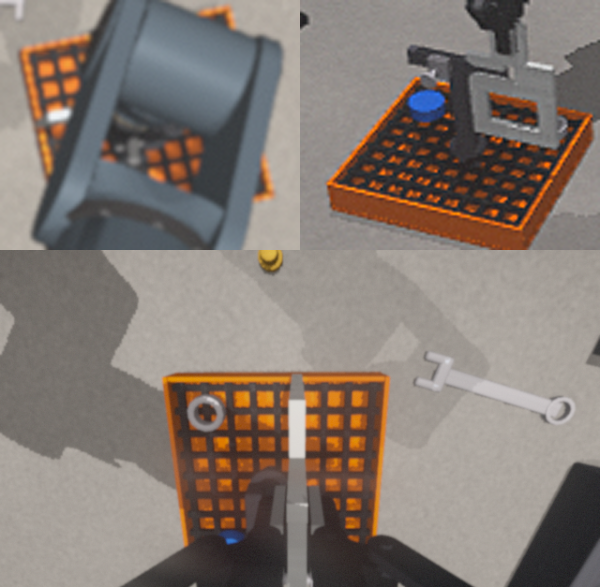

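The wrist and scene views show the plate held upright beside the rail, with the pin and head at hanger y of about -15 mm. From the depth I get a plate origin of TCP minus 0.1334 and a pin axis at z 0.155. I'll lower to slide height and approach the mouth.

drive_tool([
  [0,0,0.007,0,0,0,-1],
  [0,0,0.009,0,0,0,-1],
  [0,0,0.005,0,0,0,-1],
  [-0.008,0,0,0,0,0,-1],
  [-0.01,0,0,0,0,0,-1],
  [-0.01,0,0,0,0,0,-1],
  [-0.006,0,0,0,0,0,-1],
  [0,0,0,0,0,0,-1],
  [0,0,0,0,0,0,-1],
])

```text
t: 7.2
tcp_pos: [0.5494, -0.1269, 0.2034]
tool_rot: [0.621, 0.784, 0.0, -0.0]
force: [-0.6, 0.4, -1.4]
finger_gap: 0.087
gripper_force: 39.7
```

```bash
cat >> h.py <<'E'
H=R.from_euler('z',13.2,degrees=True).as_matrix();O=np.array([.5402,-.1735,0])
E
python3 - <<'E'
from h import *
s,M=state();print('tcp in hanger',((s['tcp_pos']-O)@H).round(4))
d=snap('scene','s4');C=cloud(d);h=(C-O)@H
m=(h[...,2]>.07)&(h[...,2]<.2)&(h[...,0]>.015)&(h[...,0]<.028)&(h[...,1]>0)&(h[...,1]<.15);q=h[m]
for i in range(3): print(np.percentile(q[:,i],[1,50,99]).round(4))
t=(O+H@np.array([.02,-.0,.155]));u,v=w2px(d,t).astype(int);print(u,v)
cv2.imwrite('pics/c4.png',cv2.resize(d['image'][v-35:v+40,u-35:u+65,::-1],(800,600),interpolation=cv2.INTER_CUBIC))
E
```

```text
t 7.2 tcp [ 0.5494 -0.1269  0.2034] ty ang 13.17 tz [-0.e+00  3.e-04 -1.e+00] F [-0.63  0.39 -1.4 ] T [0.026 0.063 0.012] gap 0.087 grip 39.7
tcp in hanger [0.0196 0.0433 0.2034]
[0.0166 0.0239 0.0275]
[0.001  0.054  0.0934]
[0.0712 0.1391 0.1961]
238 171
```

View pics/c4.png

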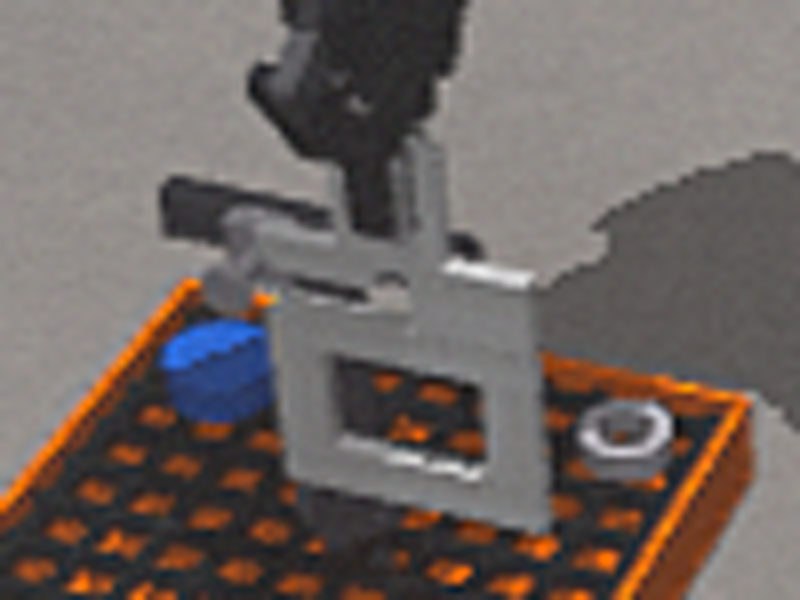

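The plate faces the pin: mouth at crop (275,290), head at (228,285), slot running to (410,290). I'll trim 1.5 mm down and begin sliding.

drive_tool([
  [0,0,0.0015,0,0,0,-1],
  [-0.003,0,0,0,0,0,-1],
  [-0.003,0,0,0,0,0,-1],
  [-0.003,0,0,0,0,0,-1],
  [-0.003,0,0,0,0,0,-1],
  [-0.003,0,0,0,0,0,-1],
  [-0.003,0,0,0,0,0,-1],
  [-0.003,0,0,0,0,0,-1],
  [0,0,0,0,0,0,-1],
])

```text
t: 8.15
tcp_pos: [0.5544, -0.1476, 0.2018]
tool_rot: [0.621, 0.784, -0.0, 0.0]
force: [0.1, -0.3, -1.8]
finger_gap: 0.091
gripper_force: 39.7
```

drive_tool([
  [-0.003,0,0,0,0,0,-1],
  [-0.003,0,0,0,0,0,-1],
  [-0.003,0,0,0,0,0,-1],
  [-0.003,0,0,0,0,0,-1],
  [0,0,0,0,0,0,-1],
])

```text
t: 8.65
tcp_pos: [0.5572, -0.1593, 0.2019]
tool_rot: [0.621, 0.784, -0.0, 0.0]
force: [-0.2, -0.1, -2.3]
finger_gap: 0.09
gripper_force: 39.7
```

```bash
python3 - <<'E'
from h import *
s,M=state();print('tcp in hanger',((s['tcp_pos']-O)@H).round(4),'F hanger',(s['force']@H).round(2))
E
```

```text
t 8.65 tcp [ 0.5572 -0.1593  0.2019] ty ang 13.19 tz [ 4.e-04 -3.e-04 -1.e+00] F [-0.19 -0.12 -2.35] T [-0.025  0.021  0.018] gap 0.09 grip 39.7
tcp in hanger [0.0198 0.0099 0.2019] F hanger [-0.21 -0.08 -2.35]
```

drive_tool([
  [-0.003,0,0,0,0,0,-1],
  [-0.003,0,0,0,0,0,-1],
  [-0.003,0,0,0,0,0,-1],
  [-0.003,0,0,0,0,0,-1],
  [-0.003,0,0,0,0,0,-1],
  [-0.003,0,0,0,0,0,-1],
  [-0.003,0,0,0,0,0,-1],
  [0,0,0,0,0,0,-1],
])

```text
t: 9.45
tcp_pos: [0.562, -0.1797, 0.2018]
tool_rot: [0.621, 0.784, 0.0, 0.0]
force: [0.4, -0.3, -1.0]
finger_gap: 0.09
gripper_force: 39.7
```

drive_tool([
  [-0.001,0,0,0,0,0,-1],
  [-0.001,0,0,0,0,0,-1],
  [-0.001,0,0,0,0,0,-1],
  [0,0,0,0,0,0,-1],
])

```text
t: 9.85
tcp_pos: [0.5626, -0.1822, 0.2019]
tool_rot: [0.621, 0.784, 0.0, 0.0]
force: [0.2, -0.6, -2.2]
finger_gap: 0.087
gripper_force: 39.7
```

drive_tool([
  [-0.001,0,0,0,0,0,-1],
  [-0.0005,0,0,0,0,0,-1],
  [0,0,0,0,0,0,-1],
])

```text
t: 10.15
tcp_pos: [0.5629, -0.1837, 0.2018]
tool_rot: [0.621, 0.784, 0.0, 0.0]
force: [0.4, 0.6, -2.2]
finger_gap: 0.089
gripper_force: 39.7
```

drive_tool([
  [-0.0005,0,0,0,0,0,-1],
  [-0.0005,0,0,0,0,0,-1],
  [0,0,0,0,0,0,-1],
])

```text
t: 10.45
tcp_pos: [0.5631, -0.1846, 0.2018]
tool_rot: [0.621, 0.784, -0.0, 0.0]
force: [0.5, -0.6, -1.4]
finger_gap: 0.088
gripper_force: 39.7
```

drive_tool([
  [-0.0005,0,0,0,0,0,-1],
  [-0.0005,0,0,0,0,0,-1],
  [0,0,0,0,0,0,-1],
])

```text
t: 10.75
tcp_pos: [0.5633, -0.1856, 0.2018]
tool_rot: [0.621, 0.784, -0.0, 0.0]
force: [-0.6, 0.2, -1.8]
finger_gap: 0.087
gripper_force: 39.7
```

Now at hanger y -17.6 mm with no contact yet; continuing to feel.

drive_tool([
  [-0.0005,0,0,0,0,0,-1],
  [-0.0005,0,0,0,0,0,-1],
  [0,0,0,0,0,0,-1],
])

```text
t: 11.05
tcp_pos: [0.5636, -0.1866, 0.2018]
tool_rot: [0.621, 0.784, -0.0, 0.0]
force: [0.2, -0.0, -1.8]
finger_gap: 0.092
gripper_force: 39.7
```

drive_tool([
  [-0.0005,0,0,0,0,0,-1],
  [0,0,0,0,0,0,-1],
])

```text
t: 11.25
tcp_pos: [0.5636, -0.187, 0.2018]
tool_rot: [0.621, 0.784, 0.0, -0.0]
force: [-0.4, 1.0, -2.1]
finger_gap: 0.091
gripper_force: 39.7
```

```bash
python3 - <<'E'
from h import *
s,M=state();print('tcp in hanger',((s['tcp_pos']-O)@H).round(4),'F hanger',(s['force']@H).round(2))
E
```

```text
t 11.25 tcp [ 0.5636 -0.187   0.2018] ty ang 13.21 tz [-0.e+00  1.e-04 -1.e+00] F [-0.36  1.01 -2.11] T [ 0.024 -0.007 -0.007] gap 0.091 grip 39.7
tcp in hanger [ 0.0197 -0.0185  0.2018] F hanger [-0.12  1.07 -2.11]
```

drive_tool([
  [-0.0005,0,0,0,0,0,-1],
  [0,0,0,0,0,0,-1],
])

```text
t: 11.45
tcp_pos: [0.5637, -0.1872, 0.2018]
tool_rot: [0.621, 0.784, 0.0, -0.0]
force: [0.2, 1.1, -2.2]
finger_gap: 0.09
gripper_force: 39.7
```

drive_tool([
  [-0.0005,0,0,0,0,0,-1],
  [0,0,0,0,0,0,-1],
])

```text
t: 11.65
tcp_pos: [0.5637, -0.1873, 0.2017]
tool_rot: [0.621, 0.784, 0.0, -0.001]
force: [-0.4, 3.0, -1.1]
finger_gap: 0.089
gripper_force: 39.8
```

The blind end is felt: a 3 N reaction with the position stalled at hanger y of about -18.8 mm. I'll back off 2 mm to centre the pin, then lower gently.

drive_tool([
  [0.0014,0,0,0,0,0,-1],
  [0.0014,0,0,0,0,0,-1],
  [0,0,0,0,0,0,-1],
])

```text
t: 11.95
tcp_pos: [0.5633, -0.1855, 0.2019]
tool_rot: [0.621, 0.784, -0.0, 0.0]
force: [0.8, 0.2, -2.9]
finger_gap: 0.089
gripper_force: 39.8
```

drive_tool([
  [0,0,0.0015,0,0,0,-1],
  [0,0,0.0015,0,0,0,-1],
  [0,0,0.0015,0,0,0,-1],
  [0,0,0.0015,0,0,0,-1],
  [0,0,0,0,0,0,-1],
])

```text
t: 12.45
tcp_pos: [0.563, -0.1852, 0.1954]
tool_rot: [0.621, 0.784, -0.0, -0.0]
force: [0.6, 0.7, -2.6]
finger_gap: 0.093
gripper_force: 39.8
```

drive_tool([
  [0,0,0.001,0,0,0,-1],
  [0,0,0.001,0,0,0,-1],
  [0,0,0.001,0,0,0,-1],
  [0,0,0,0,0,0,-1],
])

```text
t: 12.85
tcp_pos: [0.5631, -0.1852, 0.1926]
tool_rot: [0.621, 0.784, -0.0, -0.0]
force: [1.0, 0.1, -2.1]
finger_gap: 0.088
gripper_force: 39.8
```

drive_tool([
  [0,0,0.0005,0,0,0,-1],
  [0,0,0.0005,0,0,0,-1],
  [0,0,0,0,0,0,-1],
])

```text
t: 13.15
tcp_pos: [0.5632, -0.1852, 0.1918]
tool_rot: [0.621, 0.784, -0.0, -0.0]
force: [-0.0, -0.1, -2.0]
finger_gap: 0.09
gripper_force: 39.8
```

drive_tool([
  [0,0,0.0005,0,0,0,-1],
  [0,0,0.0005,0,0,0,-1],
  [0,0,0,0,0,0,-1],
])

```text
t: 13.45
tcp_pos: [0.5632, -0.1852, 0.1907]
tool_rot: [0.621, 0.784, -0.0, -0.0]
force: [-0.0, 0.5, -2.7]
finger_gap: 0.087
gripper_force: 39.8
```

drive_tool([
  [0,0,0.0005,0,0,0,-1],
  [0,0,0,0,0,0,-1],
])

```text
t: 13.65
tcp_pos: [0.5633, -0.1853, 0.1904]
tool_rot: [0.621, 0.784, 0.0, 0.0]
force: [0.1, -0.2, -1.3]
finger_gap: 0.086
gripper_force: 39.9
```

drive_tool([
  [0,0,0.0005,0,0,0,-1],
  [0,0,0,0,0,0,-1],
])

```text
t: 13.85
tcp_pos: [0.5633, -0.1853, 0.1903]
tool_rot: [0.621, 0.784, 0.0, 0.0]
force: [-0.5, -0.2, 1.8]
finger_gap: 0.09
gripper_force: 40.3
```

The pin seated after 11.5 mm of descent: force rose by about 4 N and z stalled at 0.1903. I'll ease the grip and open slowly.

drive_tool([
  [0,0,0,0,0,0,-0.85],
  [0,0,0,0,0,0,-0.8],
  [0,0,0,0,0,0,-0.75],
  [0,0,0,0,0,0,-0.7],
  [0,0,0,0,0,0,-0.6],
  [0,0,0,0,0,0,-0.5],
  [0,0,0,0,0,0,-0.5],
  [0,0,0,0,0,0,-0.5],
], newtons=20)

```text
t: 14.65
tcp_pos: [0.5632, -0.1852, 0.1898]
tool_rot: [0.621, 0.784, 0.0, 0.0]
force: [-0.4, 0.1, 0.6]
finger_gap: 0.249
gripper_force: 0.0
```

```bash
python3 - <<'E'
from h import *
s,M=state();print('tcp in hanger',((s['tcp_pos']-O)@H).round(4))
d=snap('scene','s5');w=snap('wrist','w5');h=(cloud(w)-O)@H
m=(h[...,2]>.15)&(h[...,2]<.175)&(abs(h[...,0]-.02)<.012)&(h[...,1]>.0)&(h[...,1]<.06);fitl(h[m],'shoulder')
a=cv2.resize(d['image'][135:210,200:300],(400,300),interpolation=2);b=cv2.resize(w['image'][100:400,120:520],(400,300))
cv2.imwrite('pics/c5.png',np.hstack([a,b])[:,:,::-1])
E
```

```text
t 14.65 tcp [ 0.5632 -0.1852  0.1898] ty ang 13.22 tz [ 0.  0. -1.] F [-0.39  0.05  0.58] T [ 0.009 -0.031  0.033] gap 0.249 grip 0.0
tcp in hanger [ 0.0198 -0.0167  0.1898]
shoulder 1311 dir -89.9 ends [0.0202 0.0323] [0.0203 0.0019] mid [0.0202 0.0171] z [0.1601 0.1646 0.1707]
```

View pics/c5.png

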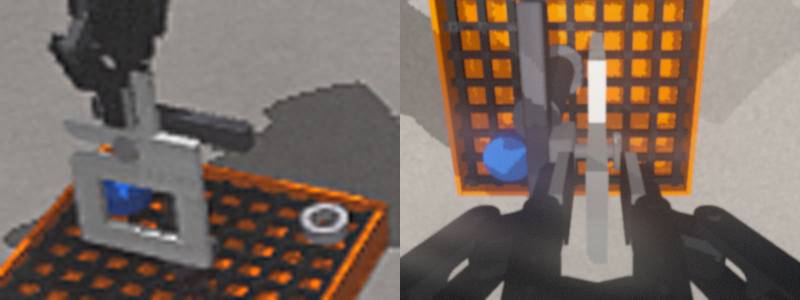

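The plate hangs free between the open fingers, with the pin head at left crop (125,150) over the pocket. The shoulder is at z 0.165, which is the hung height, and the plate is parallel to the hanger. I'll retreat straight up.

drive_tool([
  [0,0,-0.005,0,0,0,-0.5],
  [0,0,-0.01,0,0,0,-0.5],
  [0,0,-0.02,0,0,0,-0.5],
  [0,0,-0.03,0,0,0,-0.5],
  [0,0,-0.04,0,0,0,-0.5],
  [0,0,-0.02,0,0,0,-0.5],
  [0,0,0,0,0,0,-0.5],
  [0,0,0,0,0,0,-0.5],
  [0,0,0,0,0,0,-0.5],
  [0,0,0,0,0,0,-0.5],
])

```text
t: 15.75
tcp_pos: [0.5624, -0.1848, 0.3132]
tool_rot: [0.621, 0.784, -0.0, -0.002]
force: [-0.2, -0.4, 0.1]
finger_gap: 0.253
gripper_force: 0.0
```

```bash
python3 - <<'E'
from h import *
state();d=snap('scene','s6')
a=cv2.resize(d['image'][130:220,190:310],(800,600),interpolation=2)
cv2.imwrite('pics/c6.png',a[:,:,::-1])
for n in('w6','w7'):
    w=snap('wrist',n);h=(cloud(w)-O)@H
    for l,z0,z1,y0,y1 in(('sh+',.155,.175,.004,.06),('tab',.2,.225,-.06,.03)):
        m=(h[...,2]>z0)&(h[...,2]<z1)&(abs(h[...,0]-.02)<.012)&(h[...,1]>y0)&(h[...,1]<y1)
        if m.sum()>20: fitl(h[m],l);q=h[m];print('roll slope dz/dy',np.polyfit(q[:,1],q[:,2],1)[0].round(3))
E
```

```text
t 15.75 tcp [ 0.5624 -0.1848  0.3132] ty ang 13.22 tz [-0.0029  0.0016 -1.    ] F [-0.17 -0.39  0.1 ] T [ 0.056 -0.025  0.01 ] gap 0.253 grip 0.0
sh+ 359 dir -89.9 ends [0.02   0.0321] [0.02   0.0043] mid [0.02   0.0182] z [0.1632 0.1644 0.1656]
roll slope dz/dy -0.032
tab 662 dir -89.3 ends [0.02   0.0024] [ 0.0205 -0.0374] mid [ 0.0203 -0.0175] z [0.208  0.2115 0.2126]
roll slope dz/dy -0.056
sh+ 357 dir 88.9 ends [0.02   0.0042] [0.0206 0.0321] mid [0.0203 0.0182] z [0.1632 0.1645 0.1655]
roll slope dz/dy -0.02
tab 663 dir 89.4 ends [ 0.0199 -0.0376] [0.0203 0.0024] mid [ 0.0201 -0.0176] z [0.2086 0.2115 0.2127]
roll slope dz/dy -0.05
```

View pics/c6.png

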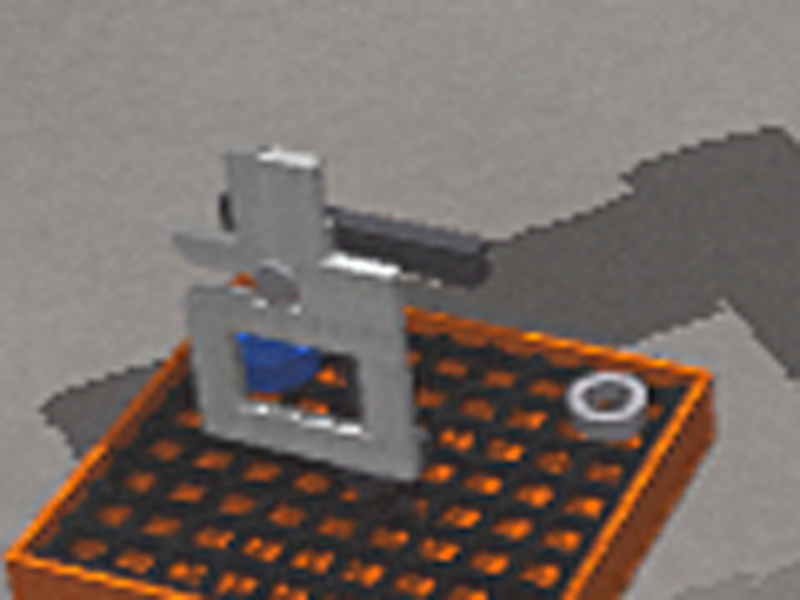

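The final view shows the plate hanging upright, with the pin head at (275,280) and the plate clear of the tray. I'll let it settle for a second, then hand it in.

drive_tool([
  [0,0,0,0,0,0,-0.5],
  [0,0,0,0,0,0,-0.5],
  [0,0,0,0,0,0,-0.5],
  [0,0,0,0,0,0,-0.5],
  [0,0,0,0,0,0,-0.5],
  [0,0,0,0,0,0,-0.5],
  [0,0,0,0,0,0,-0.5],
  [0,0,0,0,0,0,-0.5],
  [0,0,0,0,0,0,-0.5],
  [0,0,0,0,0,0,-0.5],
])

```text
t: 16.9
tcp_pos: [0.5632, -0.1852, 0.3148]
tool_rot: [0.621, 0.784, 0.0, 0.0]
force: [-0.7, 0.2, 0.1]
finger_gap: 0.251
gripper_force: 0.0
```

```bash
python3 -c "
from h import *
w=snap('wrist','w8');h=(cloud(w)-O)@H
m=(h[...,2]>.2)&(h[...,2]<.225)&(abs(h[...,0]-.02)<.012)&(h[...,1]>-.06)&(h[...,1]<.03);fitl(h[m],'tab')
print(manip.sign_off())"
```

```text
tab 664 dir -89.5 ends [0.0201 0.0024] [ 0.0204 -0.037 ] mid [ 0.0202 -0.0173] z [0.2085 0.2115 0.2126]
the job is handed in; nothing more can be done
None
```

The slot plate is hanging on the pin, steady and straight to within a few degrees, after about 17 s; contact forces read under 6 N, nothing else was moved, and the job is handed in.

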